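# Hang the mallet in the ring stand

### The arm

A 6-joint arm with a two-finger parallel gripper is mounted at the origin on a cart in front of the work surface, level with it; the furniture and walls round the work are solid. World frame = base frame: x ahead of the robot, y to its left, z up, the work surface at z = 0. Lengths are in m, angles in rad, forces in N, time in s.
With the tool pointing down it reaches from about 0.275 to 1 m from the base axis. Payload 8.4 kg.
Tool frame: the origin (TCP) lies at the very end of the fingers, on their centre line; the grasp point (between the pads) lies 19 mm behind it; z points along the fingers, y is the line along which they close (so a half turn about z gives the same grasp; the last joint's range is limited). The gripper opens to 85 mm and grips with 20 to 120 N. Pads are 22 mm wide; open, the fingers measure 114 mm over their backs; the gripper's body (76 mm by 85 mm) begins 54 mm behind the grasp point. The pads swing forward as they close: fully open they stand 13 mm farther back than shut.
Start: joints at [-1.261, 0.353, 1.633, -0, 1.155, -0.002], TCP at [0.192, -0.595, 0.231] pointing down, gripper open.
Joint ranges: [-2.63, 2.63], [-0.92, 2.1], [0.06, 2.66], [-1.3, 4.44], [0, 2.69], [-3.02, 3.02]. Speed limits (rad/s): [2.22, 2.22, 2.79, 3.14, 3.14, 3.14].

### API

Orientations are given as a unit quaternion [x, y, z, w].
In Python, from cell import * gives the robot as it stands.
- The arm moves only by the tool apply_moves, never from a script. Its argument "commands" is one flat list of numbers, 7 for each row, row after row: the opening, from 0 (shut) to 1 (fully open), then the shift along the tool's x, y, z normalised to -1 to 1, where 1 is 0.75 m, then the turn, a rotation vector about the tool's x, y, z normalised to -1 to 1, where 1 is 45 degrees. In form: [claw, dx, dy, dz, ax, ay, az, claw, dx, dy, dz, ax, ay, az, ...]. A call has 1 to 20 rows; each row is the pose to reach, as a shift and turn from the pose commanded when the call began, along the tool's axes at that moment; what a row does not reach only later rows make up. A row lasts 1/12 s, in which the tool goes at most 41.7 mm and 7.16 degrees, less where a joint would pass 70% of its speed; a pose out of reach is approached as far as the arm can. A call with a number of a shift or a turn outside -1 to 1 is refused whole. A call with a gripper value outside its range is refused whole. The fingers move at their own pace and stop on an object; "grip_force" is the grip in N (left out, the last holds). Time passes only in rows, so rows that repeat a pose let the fingers close. It gives the time, the measured TCP pose, the force, the opening and the grip force at its end, in the units of the state.
- get_state(): the state, without advancing time (a new reading comes with each control period).
- camera(name): name is "side" or "top"; returns (picture, depth): 384x512x3 uint8, blue, green, red; 384x512 float32, m along the optical axis (not along the pixel's ray), 0 where there is no reading.
- camera_model(name): a dict with "vfov" (degrees; the focal length in pixels is half the picture's height over the tangent of half this angle, whatever the lens; pixels are square), "cx", "cy" (the principal point, pixels), "camera_from_world" (4x4, takes a point from world to camera coordinates). Camera axes: x right, y down, z forward; pixel columns grow to the right and rows downward; lengths in m; the calibration is good to about 2 mm. A picture is of the moment at which its call begins. camera_model takes no time and is no camera call.
- finish_job(): hands the job in; it is judged then, once.
The state is a dict: "t": time; "joints": joint angles; "joint_vel": joint speeds; "effort": joint torques, N m; "ee_pos": TCP position; "orientation": TCP orientation; "wrist_force": force on the tool from outside, world axes, zero at the start; "moment": the same for the moment, N m; "gripper_width": finger opening in m; "finger_force": force on a finger pad.
Only numpy, scipy, OpenCV 4.12 (cv2) and the standard library are available. Lean on these libraries where they do the work, as an engineer would, in place of code of your own. Each camera call takes 0.05 s, during which the arm holds its last target. There are 200 camera calls.

### The job

The wooden mallet (the tool with the oblong block head) has dried in the plywood block. Take it out, bring it over the steel ring stand and lower it handle first through the ring until its head rests on the ring and the mallet hangs upright, then let go. Leave the round-headed tamper standing in the block.

Things in the scene. Friction and masses are not known exactly. Their poses are not given: they have to be found in the camera images.
- mallet_head (a point): Centre of the mallet's head: a wooden block 80 mm long (its x axis), 34 mm wide (y) and 46 mm high (z, up at the start). Centred below it a round wooden handle, 18 mm thick, runs 90 mm down along -z; its end lies 113 mm below this point. 0.11 to 0.22 kg. It starts standing loosely upright, handle down, in one hole of the plywood block.
- tamper_head (a point): Centre of the head of the tamper, the tool to leave alone: a round wooden head 46 mm across and 46 mm high on an equal handle, standing upright in the other hole of the block, 110 mm from the mallet.
- block: Fixed plywood block, 90 x 210 x 70 mm (x, y, z), origin at the centre of its underside, z up. Two holes, 22 mm wide and 55 mm deep, 55 mm either side of the middle along its y. A tool in it has the underside of its head 35 mm above the block and must rise 55 mm to leave its hole. Between block and ring stand stands a blue vacuum pump, 160 mm high: carry the mallet over it.
- ring_mouth (a point): Centre of the ring's hole, level with the ring's upper face, 115 mm above the desk; z up. Fixed level steel ring: hole 44 mm, outside 62 mm, 8 mm thick, on an arm from a post 85 mm away along +x; nothing on the stand is higher. An 8 mm thick foot lies below the ring. The mallet's head may lie any way round on the ring; its centre is then 23 mm above this point.

How it is judged:
By the outcome, as a careful person would: the job done as asked, in the order asked, and still so for the second after the job is handed in, with the robot touching nothing.
It also fails if it takes over 40 s, if anything falls off the work surface, if the arm or the gripper's body presses on something with over 40 N, if the wrist force passes 120 N, or if a joint passes its speed limit or range.

## Working session

There is one attempt and no reset: what is moved stays moved. The work goes in short steps, Python scripts to look and compute and a tool call to move; the robot and the scene stay as the last step left them, time stands still between calls to the robot, and variables do not carry over. Pictures are saved under pics/ and viewed, at most 10 in all, crops included, and the job is handed in when it is done.

Besides the shell and the picture viewer there is one more tool, called after "Emit:" by a JSON object that holds its "fn" and its "kwargs". apply_moves: Moves the arm, as the interface text tells. Its arguments: {"type":"object","properties":{"commands":{"type":"array","items":{"type":"number"}},"grip_force":{"type":"number"}},"required":["commands"]}

```bash
mkdir -p pics
cat > h.py <<'E'
from cell import *
import numpy as np, cv2
def model(n):
    m=camera_model(n); T=np.array(m["camera_from_world"]); f=192/np.tan(np.radians(m["vfov"])/2)
    return m,T,f
def pts(n,d):
    m,T,f=model(n); v,u=np.mgrid[:384,:512]
    P=np.stack([(u-m["cx"])/f*d,(v-m["cy"])/f*d,d],-1)
    W=(P-T[:3,3])@T[:3,:3]
    W[d<=0]=np.nan
    return W
E
python3 - <<'E'
from h import *
ims=[]
for n in("top","side"):
    p,d=camera(n); ims.append(p); np.savez(f"{n}0.npz",p=p,d=d)
    m,T,f=model(n); print(n,m["vfov"],m["cx"],m["cy"],-T[:3,:3].T@T[:3,3],T[:3,:3].round(2).tolist(),{k:v for k,v in m.items() if k not in("camera_from_world",)})
cv2.imwrite("pics/top0.png",ims[0]);cv2.imwrite("pics/side0.png",ims[1])
s=get_state();print(s)
E
```

```text
top 55.86759041377066 259.82093457958814 195.14844850804107 [0.43070351 0.00688143 0.97384215] [[-0.03, -1.0, 0.0], [-1.0, 0.03, -0.08], [0.08, -0.0, -1.0]] {'vfov': 55.86759041377066, 'cx': 259.82093457958814, 'cy': 195.14844850804107}
side 49.198143429731175 243.1346485322177 197.2273701668166 [ 0.40790872 -0.7813065   0.74523186] [[0.99, -0.15, -0.02], [-0.11, -0.62, -0.78], [0.11, 0.77, -0.63]] {'vfov': 49.198143429731175, 'cx': 243.1346485322177, 'cy': 197.2273701668166}
{'t': 0.1, 'joints': array([-1.26139542e+00,  3.53574589e-01,  1.63405545e+00, -1.04990809e-05,
        1.15519941e+00, -2.40870349e-03]), 'joint_vel': array([ 0.00032536, -0.00230232, -0.00077318, -0.00016952, -0.00177772,
       -0.0017553 ]), 'effort': array([-1.00492209e-03, -6.06361556e+01, -3.42817318e+01,  4.07518337e-05,
        3.81680700e-03, -2.31473997e-06]), 'ee_pos': array([ 0.1916009 , -0.59446091,  0.23064129]), 'orientation': array([ 9.87870924e-01,  1.55276063e-01, -9.92940192e-05, -6.10391369e-04]), 'wrist_force': array([ 0.43987272, -0.14069511,  0.09013007]), 'moment': array([-0.00941312,  0.01787949,  0.03350698]), 'finger_force': 0.0, 'gripper_width': 0.08499249644294006}
```

View pics/top0.png

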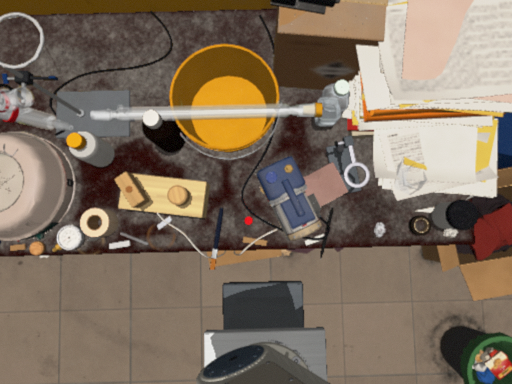

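View pics/side0.png

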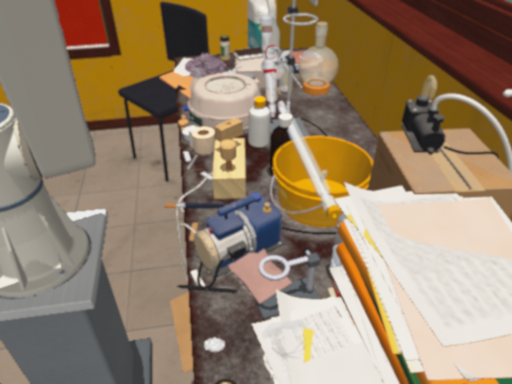

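The top view shows the block around (163,195), with the mallet head at (131,190) turned obliquely and the tamper at (178,195). The pump is at (287,195) and the ring at (355,177), with its post toward (343,150). In the side view the mallet is at (230,128), the tamper at (232,150) and the ring at (275,266).

Run:
```python
from h import *
z=np.load("top0.npz");W=pts("top",z["d"]);p=z["p"]
def region(n,W,u0,u1,v0,v1,z0,z1):
    s=W[v0:v1,u0:u1]; m=(s[...,2]>z0)&(s[...,2]<z1); q=s[m]
    if len(q)<5: print(n,"none",len(q));return
    r=cv2.minAreaRect((q[:,:2]*1000).astype(np.float32)); print(n,len(q),"mean",q.mean(0).round(4),"med z",np.median(q[:,2]).round(4),"rect",np.round(r[0],1),np.round(r[1],1),round(r[2],1))
region("mallet",W,105,155,165,215,.13,.18)
region("tamper",W,160,200,178,212,.13,.18)
region("block",W,105,215,165,225,.05,.09)
region("ring",W,335,375,160,195,.1,.13)
region("pump",W,250,330,150,240,.05,.3)
region("bar",W,90,350,95,130,.1,.6)
s=pts("side",np.load("side0.npz")["d"])
region("ringside",s,250,285,250,285,.1,.13)
region("malletside",s,205,250,112,140,.14,.18)
# height map, cm
H=W[...,2]
for v in range(88,250,8): print(v,[int(round(x*100)) if x==x else -9 for x in H[v,90:400:10]])
print(W[120,200],W[190,130])
```

```text
mallet 601 mean [0.5175 0.3006 0.1495] med z 0.1509 rect [518.5 303.2] [80.9 34.6] 32.9
tamper 336 mean [0.5023 0.193  0.1496] med z 0.1505 rect [503.  194.1] [44.8 44.9] 43.5
block 2119 mean [0.5061 0.2371 0.0699] med z 0.0703 rect [507.7 268.2] [120.7 259.6] 2.8
ring 290 mean [ 0.5442 -0.2263  0.1148] med z 0.115 rect [ 542.6 -226.9] [60.6 60.5] 57.1
pump 3168 mean [ 0.4913 -0.0678  0.1138] med z 0.1177 rect [516.7 -58.7] [252.2 109. ] 28.9
bar 4291 mean [0.6887 0.09   0.1647] med z 0.1679 rect [703.7  90.4] [101.7 595.3] 0.3
ringside 313 mean [ 0.5369 -0.2329  0.1118] med z 0.1124 rect [ 537.2 -231.3] [61.8 50.2] 77.1
malletside 212 mean [0.5179 0.2938 0.1466] med z 0.1472 rect [518.8 297.7] [80.8 37.9] 33.7
88 [0, 0, 0, 0, 0, 0, 0, 0, 14, 10, 5, 1, 1, 1, 1, 1, 1, 3, 10, 0, 0, 1, 1, 2, 18, 22, 8, 14, 26, 26, 31]
96 [2, 2, 2, 1, 0, 0, 0, 0, 14, 9, 3, 1, 1, 1, 1, 1, 1, 1, 8, 0, 0, 0, 0, 11, 18, 21, 8, 14, 26, 26, 28]
104 [2, 1, 2, 2, 0, 0, 0, 0, 14, 8, 1, 0, -9, 1, 1, 1, 1, 16, 16, 20, 0, 0, 17, 17, 17, 17, 8, 14, 26, 26, 26]
112 [16, 17, 16, 17, 17, 17, 19, 17, 17, 17, 17, 17, 17, 
[... 1201 characters left out ...]
3, 0, 0, 0, 0, 0, 0]
208 [0, 0, 0, 7, 7, 7, 7, 7, 7, 7, 7, 7, 0, 1, 0, 0, 0, 0, 0, 9, 12, 16, 8, 8, 0, 0, 0, 0, 0, 0, 0]
216 [6, 6, 4, 0, 0, 0, 0, 0, 0, 0, 7, 7, 0, 1, 0, 0, 0, 0, 0, 8, 12, 16, 12, 7, 1, 0, 0, 0, 0, 0, 0]
224 [4, 0, 5, 0, 0, 0, 0, 1, 0, 0, 0, 0, 0, 1, 0, 0, 1, 0, 1, 2, 12, 12, 10, 8, 0, 1, 0, 0, 0, 1, 0]
232 [6, 6, 2, 0, 0, 0, 0, 0, 0, 1, 0, 0, 0, 0, 0, 0, 0, 0, 0, 0, 8, 10, 10, 0, 0, 0, 0, 0, 0, 1, 0]
240 [4, 0, 0, 0, 0, 1, 0, 0, 0, 0, 0, 0, 0, 0, 0, 0, 1, 1, 0, 0, 7, 0, 0, 1, 0, 0, 0, 0, 0, 0, 0]
248 [0, 0, 0, 0, 0, 0, 0, 0, 0, 0, 0, 0, 0, 0, 0, 0, 0, 0, 0, 0, 0, 0, 0, 0, 0, -46, -77, -75, -76, -76, -76]
[0.7183105  0.16120914 0.00697677] [0.51644532 0.2993873  0.15237547]
```

```bash
cat >> h.py <<'E'
from scipy.spatial.transform import Rotation as R
def goal(pos,yaw=None,s=None):
    "normalised shift and turn from the present pose to a tool-down pose with tool y at yaw (deg)"
    s=s or get_state(); A=R.from_quat(s["orientation"])
    d=A.inv().apply(np.array(pos)-s["ee_pos"])/.75
    if yaw is None: r=np.zeros(3)
    else:
        a=np.radians(yaw); y=np.array([np.cos(a),np.sin(a),0]); z=np.array([0,0,-1.]); x=np.cross(y,z)
        r=np.degrees((A.inv()*R.from_matrix(np.c_[x,y,z])).as_rotvec())/45
    print(d.round(4).tolist(),r.round(3).tolist())
E
python3 -c "
from h import *
goal([.40,0,.30],-57)"
```

```text
[0.5076, -0.6693, -0.0917] [-0.002, -0.0, -0.336]
```

Emit:
{"fn": "apply_moves", "kwargs": {"commands": [1, 0, 0, -0.09, 0, 0, 0, 1, 0, 0, -0.09, 0, 0, 0, 1, 0.508, -0.669, -0.092, 0, 0, -0.336, 1, 0.508, -0.669, -0.092, 0, 0, -0.336, 1, 0.508, -0.669, -0.092, 0, 0, -0.336, 1, 0.508, -0.669, -0.092, 0, 0, -0.336, 1, 0.508, -0.669, -0.092, 0, 0, -0.336, 1, 0.508, -0.669, -0.092, 0, 0, -0.336, 1, 0.508, -0.669, -0.092, 0, 0, -0.336, 1, 0.508, -0.669, -0.092, 0, 0, -0.336, 1, 0.508, -0.669, -0.092, 0, 0, -0.336, 1, 0.508, -0.669, -0.092, 0, 0, -0.336, 1, 0.508, -0.669, -0.092, 0, 0, -0.336, 1, 0.508, -0.669, -0.092, 0, 0, -0.336, 1, 0.508, -0.669, -0.092, 0, 0, -0.336, 1, 0.508, -0.669, -0.092, 0, 0, -0.336, 1, 0.508, -0.669, -0.092, 0, 0, -0.336, 1, 0.508, -0.669, -0.092, 0, 0, -0.336, 1, 0.508, -0.669, -0.092, 0, 0, -0.336, 1, 0.508, -0.669, -0.092, 0, 0, -0.336], "grip_force": 50}}

```text
t: 1.77
ee_pos: [0.4001, -0.0004, 0.3]
orientation: [0.959, 0.285, -0.001, 0.0]
wrist_force: [-0.1, -0.3, 0.0]
gripper_width: 0.0855
finger_force: 0.0
```

```bash
python3 -c "
from h import *
s=get_state();print(s['t'],s['ee_pos'],s['joints'].round(2))
goal([.5185,.302,.25],-57)"
```

```text
1.7667 [ 0.40005413 -0.0004186   0.29995534] [-0.   -0.08  1.99 -0.    1.24  0.99]
[0.3526, -0.2516, 0.0662] [-0.0, 0.001, 0.002]
```

Emit:
{"fn": "apply_moves", "kwargs": {"commands": [1, 0.353, -0.252, 0.066, 0, 0, 0, 1, 0.353, -0.252, 0.066, 0, 0, 0, 1, 0.353, -0.252, 0.066, 0, 0, 0, 1, 0.353, -0.252, 0.066, 0, 0, 0, 1, 0.353, -0.252, 0.066, 0, 0, 0, 1, 0.353, -0.252, 0.066, 0, 0, 0, 1, 0.353, -0.252, 0.066, 0, 0, 0, 1, 0.353, -0.252, 0.066, 0, 0, 0, 1, 0.353, -0.252, 0.066, 0, 0, 0, 1, 0.353, -0.252, 0.066, 0, 0, 0, 1, 0.353, -0.252, 0.066, 0, 0, 0, 1, 0.353, -0.252, 0.066, 0, 0, 0]}}

```text
t: 2.77
ee_pos: [0.5198, 0.3, 0.251]
orientation: [0.959, 0.283, -0.0, 0.0]
wrist_force: [-1.1, 0.1, -0.3]
gripper_width: 0.0852
finger_force: 0.0
```

Run:
```python
from h import *
p,d=camera("side"); W=pts("side",d)
s=W[105:145,195:260];q=s[(s[...,2]>.135)&(s[...,2]<.16)&(s[...,1]>.25)]
print(len(q),q.mean(0) if len(q) else 0)
cv2.imwrite("pics/side1.png",cv2.resize(p[60:220,150:330],None,fx=3,fy=3))
goal([.5185,.302,.110],-57); print(get_state()['ee_pos'])
```

```text
266 [0.52293963 0.29801576 0.14492642]
[-0.0002, -0.0029, 0.1883] [0.0, -0.0, -0.003]
[0.51977088 0.30023257 0.25121848]
```

View pics/side1.png

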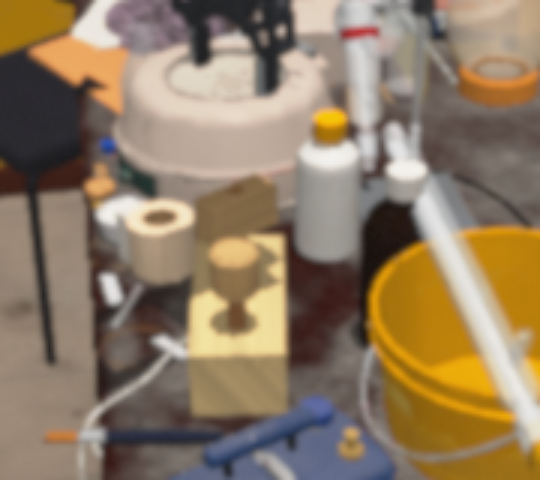

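The crop shows the open fingers at about (200,40) and (268,80), above the mallet head at (237,205) and either side of it. The tamper at (233,270) is clear of them. I'll go down and grip.

Emit:
{"fn": "apply_moves", "kwargs": {"commands": [1, 0, -0.003, 0.05, 0, 0, 0, 1, 0, -0.003, 0.1, 0, 0, 0, 1, 0, -0.003, 0.14, 0, 0, 0, 1, 0, -0.003, 0.17, 0, 0, 0, 1, 0, -0.003, 0.188, 0, 0, 0, 1, 0, -0.003, 0.188, 0, 0, 0, 1, 0, -0.003, 0.188, 0, 0, 0, 0, 0, -0.003, 0.188, 0, 0, 0, 0, 0, -0.003, 0.188, 0, 0, 0, 0, 0, -0.003, 0.188, 0, 0, 0, 0, 0, -0.003, 0.188, 0, 0, 0, 0, 0, -0.003, 0.188, 0, 0, 0, 0, 0, -0.003, 0.188, 0, 0, 0, 0, 0, -0.003, 0.188, 0, 0, 0, 0, 0, -0.003, 0.188, 0, 0, 0, 0, 0, -0.003, 0.188, 0, 0, 0, 0, 0, -0.003, 0.188, 0, 0, 0, 0, 0, -0.003, 0.188, 0, 0, 0], "grip_force": 50}}

```text
t: 4.32
ee_pos: [0.519, 0.3043, 0.1108]
orientation: [0.959, 0.284, 0.001, -0.0]
wrist_force: [-0.6, -1.9, 7.3]
gripper_width: 0.0341
finger_force: 49.6
```

Emit:
{"fn": "apply_moves", "kwargs": {"commands": [0, 0, 0, -0.015, 0, 0, 0, 0, 0, 0, -0.03, 0, 0, 0, 0, 0, 0, -0.05, 0, 0, 0, 0, 0, 0, -0.07, 0, 0, 0, 0, 0, 0, -0.09, 0, 0, 0, 0, 0, 0, -0.12, 0, 0, 0, 0, 0, 0, -0.15, 0, 0, 0, 0, 0, 0, -0.18, 0, 0, 0, 0, 0, 0, -0.21, 0, 0, 0, 0, 0, 0, -0.25, 0, 0, 0, 0, 0, 0, -0.293, 0, 0, 0, 0, 0, 0, -0.293, 0, 0, 0, 0, 0, 0, -0.293, 0, 0, 0, 0, 0, 0, -0.293, 0, 0, 0, 0, 0, 0, -0.293, 0, 0, 0]}}

```text
t: 5.57
ee_pos: [0.5176, 0.3037, 0.3284]
orientation: [0.959, 0.284, -0.001, 0.0]
wrist_force: [-0.1, -0.1, -2.2]
gripper_width: 0.0335
finger_force: 50.2
```

Run:
```python
from h import *
p,d=camera("side"); np.savez("side2.npz",p=p,d=d)
p2,_=camera("top")
cv2.imwrite("pics/s2.png",cv2.resize(np.vstack([p[0:190,140:340],p2[100:290,60:260]]),None,fx=1.5,fy=1.5))
s=get_state();print(s["t"],s["wrist_force"],s["moment"],s["gripper_width"],s["ee_pos"])
goal([.5426,-.2275,.33],-57)
```

```text
5.6667 [-0.78824303  0.42995686 -1.59889698] [0.04003367 0.03631331 0.00234247] 0.03357321350227941 [0.51776095 0.30376589 0.32816612]
[-0.3579, 0.6122, -0.0016] [-0.0, 0.003, -0.0]
```

View pics/s2.png

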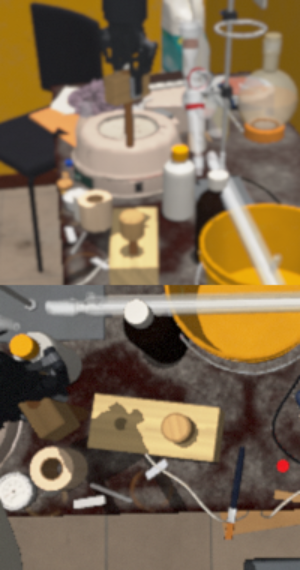

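The mallet is out of the block and hangs vertically: its head is at (118,85) and the handle tip at (129,145) in the upper crop. The tamper is still standing, at (131,222) in the upper crop and (178,428) in the lower one. Next I carry the mallet over the ring.

Emit:
{"fn": "apply_moves", "kwargs": {"commands": [0, -0.07, 0.12, 0, 0, 0, 0, 0, -0.09, 0.153, 0, 0, 0, 0, 0, -0.11, 0.19, 0, 0, 0, 0, 0, -0.13, 0.225, 0, 0, 0, 0, 0, -0.16, 0.27, 0, 0, 0, 0, 0, -0.18, 0.31, 0, 0, 0, 0, 0, -0.2, 0.345, 0, 0, 0, 0, 0, -0.22, 0.38, 0, 0, 0, 0, 0, -0.24, 0.415, 0, 0, 0, 0, 0, -0.26, 0.45, 0, 0, 0, 0, 0, -0.285, 0.49, 0, 0, 0, 0, 0, -0.31, 0.53, 0, 0, 0, 0, 0, -0.33, 0.565, 0, 0, 0, 0, 0, -0.35, 0.6, 0, 0, 0, 0, 0, -0.358, 0.612, 0, 0, 0, 0, 0, -0.358, 0.612, 0, 0, 0, 0, 0, -0.358, 0.612, 0, 0, 0, 0, 0, -0.358, 0.612, 0, 0, 0, 0, 0, -0.358, 0.612, 0, 0, 0, 0, 0, -0.358, 0.612, 0, 0, 0, 0]}}

```text
t: 7.33
ee_pos: [0.5432, -0.2259, 0.3296]
orientation: [0.959, 0.285, 0.0, -0.0]
wrist_force: [-0.1, 0.3, -1.9]
gripper_width: 0.0337
finger_force: 50.6
```

Run:
```python
from h import *
p,d=camera("side"); np.savez("side3.npz",p=p,d=d)
p2,d2=camera("top"); np.savez("top3.npz",p=p2,d=d2)
W=pts("side",d); s=get_state(); print(s["t"],s["ee_pos"],s["gripper_width"])
q=W[np.isfinite(W[...,2])]
near=np.hypot(q[:,0]-.5426,q[:,1]+.2275)<.07
for a,b in((.205,.22),(.22,.24),(.24,.26),(.26,.28),(.28,.30),(.30,.32),(.33,.36)):
    k=q[near&(q[:,2]>a)&(q[:,2]<b)]; print(a,len(k),k.mean(0).round(4) if len(k) else 0, k[:,:2].min(0).round(3) if len(k) else 0,k[:,:2].max(0).round(3) if len(k) else 0)
near=np.hypot(q[:,0]-.5426,q[:,1]+.2275)<.045
k=q[near&(q[:,2]>.108)&(q[:,2]<.125)]; print("ring",len(k)); 
if len(k)>5: print(cv2.minEnclosingCircle((k[:,:2]*1000).astype(np.float32)))
cv2.imwrite("pics/s3.png",np.hstack([cv2.resize(p[80:320,180:380],None,fx=2,fy=2),cv2.resize(p2[80:320,300:500],None,fx=2,fy=2)]))
```

```text
7.4333 [ 0.543188   -0.22620338  0.32968002] 0.033418092693697096
0.205 0 0 0 0
0.22 31 [ 0.5403 -0.2353  0.2362] [ 0.533 -0.239] [ 0.549 -0.23 ]
0.24 84 [ 0.5403 -0.236   0.2505] [ 0.533 -0.24 ] [ 0.549 -0.229]
0.26 85 [ 0.54   -0.2358  0.2702] [ 0.533 -0.24 ] [ 0.55  -0.226]
0.28 90 [ 0.5408 -0.2358  0.2897] [ 0.534 -0.239] [ 0.55 -0.23]
0.3 49 [ 0.5418 -0.2367  0.3061] [ 0.533 -0.239] [ 0.549 -0.232]
0.33 633 [ 0.5326 -0.2513  0.3453] [ 0.501 -0.265] [ 0.583 -0.205]
ring 385
((549.7047119140625, -230.36749267578125), 38.077484130859375)
```

View pics/s3.png

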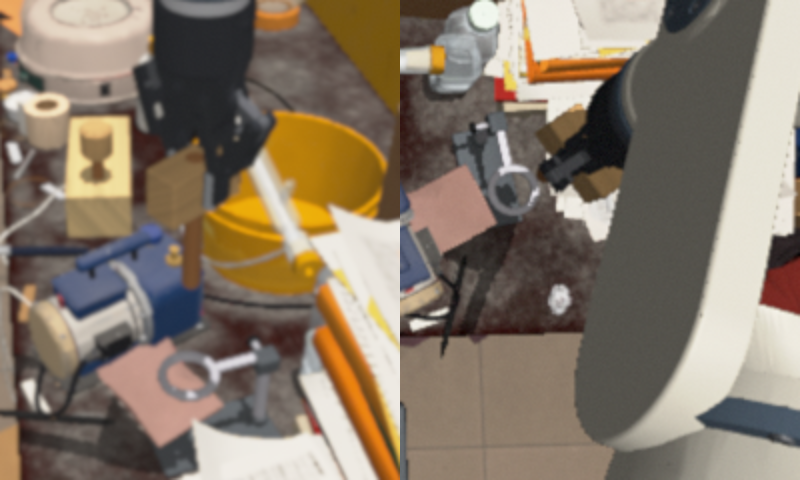

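The mallet hangs upright above the ring, with its handle tip at (193,285) on the left half. The ring is at (190,375) and its post lies to the right. I'll check the ring and the handle in the same camera frame before lowering.

Run:
```python
from h import *
from scipy.optimize import least_squares
for n in("side3","top3"):
    W=pts(n[:-1],np.load(n+".npz")["d"]); q=W.reshape(-1,3)
    for h in range(1):
        k=q[(np.hypot(q[:,0]-.5426,q[:,1]+.2285)<.04)&(q[:,2]>.109)&(q[:,2]<.121)&(q[:,0]<.563)]
        r=least_squares(lambda c:np.hypot(k[:,0]-c[0],k[:,1]-c[1])-.0265,[.5426,-.2285],loss="soft_l1",f_scale=.002)
        print(n,len(k),r.x.round(4),np.median(k[:,2]).round(4))
```

```text
side3 276 [ 0.5415 -0.2331] 0.1128
top3 218 [ 0.5421 -0.2263] 0.1152
```

Emit:
{"fn": "apply_moves", "kwargs": {"commands": [0, -0.001, 0.002, 0.02, 0, 0, 0, 0, -0.001, 0.002, 0.05, 0, 0, 0, 0, -0.001, 0.002, 0.08, 0, 0, 0, 0, -0.001, 0.002, 0.1, 0, 0, 0, 0, -0.001, 0.002, 0.12, 0, 0, 0, 0, -0.001, 0.002, 0.14, 0, 0, 0, 0, -0.001, 0.002, 0.16, 0, 0, 0, 0, -0.001, 0.002, 0.18, 0, 0, 0, 0, -0.001, 0.002, 0.2, 0, 0, 0, 0, -0.001, 0.002, 0.215, 0, 0, 0, 0, -0.001, 0.002, 0.226, 0, 0, 0, 0, -0.001, 0.002, 0.226, 0, 0, 0, 0, -0.001, 0.002, 0.226, 0, 0, 0, 0, -0.001, 0.002, 0.226, 0, 0, 0]}}

```text
t: 8.6
ee_pos: [0.5438, -0.2289, 0.1609]
orientation: [0.959, 0.284, 0.0, 0.0]
wrist_force: [0.6, -1.0, -2.0]
gripper_width: 0.0337
finger_force: 50.7
```

Run:
```python
from h import *
p,d=camera("side"); p2,_=camera("top")
s=get_state(); print(s["t"],s["ee_pos"],s["gripper_width"],s["wrist_force"],s["moment"])
cv2.imwrite("pics/s4.png",np.hstack([cv2.resize(p[170:320,200:340],None,fx=3,fy=3),cv2.resize(p2[120:220,310:410],(450,450))])[:, :800])
```

```text
8.7 [ 0.54381126 -0.22897107  0.16096517] 0.03375218281530577 [ 0.24217242 -1.06126153 -1.1154906 ] [-0.00168632  0.02367315  0.02695252]
```

View pics/s4.png

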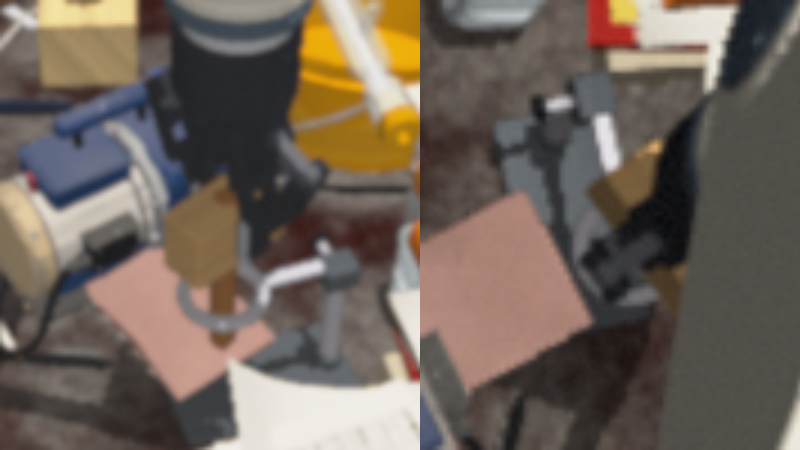

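The handle passes through the ring at (222,300), roughly centred between the ring's edges at about columns 180 and 263. I'll lower gently to contact.

Emit:
{"fn": "apply_moves", "kwargs": {"commands": [0, 0, 0, 0.012, 0, 0, 0, 0, 0, 0, 0.024, 0, 0, 0, 0, 0, 0, 0.034, 0, 0, 0, 0, 0, 0, 0.042, 0, 0, 0, 0, 0, 0, 0.048, 0, 0, 0, 0, 0, 0, 0.048, 0, 0, 0, 0, 0, 0, 0.048, 0, 0, 0]}}

```text
t: 9.28
ee_pos: [0.5431, -0.2287, 0.1236]
orientation: [0.959, 0.284, -0.0, -0.0]
wrist_force: [-0.7, 0.8, -1.7]
gripper_width: 0.0335
finger_force: 50.7
```

Emit:
{"fn": "apply_moves", "kwargs": {"commands": [0, 0, 0, 0.002, 0, 0, 0, 0, 0, 0, 0.002, 0, 0, 0, 0, 0, 0, 0.003, 0, 0, 0, 0, 0, 0, 0.003, 0, 0, 0]}}

```text
t: 9.62
ee_pos: [0.5433, -0.2287, 0.1219]
orientation: [0.959, 0.284, 0.0, 0.0]
wrist_force: [-0.9, -0.7, -1.3]
gripper_width: 0.0336
finger_force: 50.7
```

Emit:
{"fn": "apply_moves", "kwargs": {"commands": [0, 0, 0, 0.0015, 0, 0, 0, 0, 0, 0, 0.0015, 0, 0, 0, 0, 0, 0, 0.0015, 0, 0, 0]}}

```text
t: 9.87
ee_pos: [0.5435, -0.2288, 0.1209]
orientation: [0.959, 0.284, 0.0, 0.0]
wrist_force: [0.2, -0.4, 0.1]
gripper_width: 0.0336
finger_force: 50.6
```

Emit:
{"fn": "apply_moves", "kwargs": {"commands": [0, 0, 0, 0.001, 0, 0, 0, 0, 0, 0, 0.001, 0, 0, 0, 0, 0, 0, 0.001, 0, 0, 0]}}

```text
t: 10.12
ee_pos: [0.5435, -0.2289, 0.1209]
orientation: [0.959, 0.284, 0.0, 0.0]
wrist_force: [-1.6, 1.4, 8.8]
gripper_width: 0.0336
finger_force: 51.7
```

The head is resting on the ring: the wrist force has risen to about 9 N. I'll open the gripper and retreat straight up.

Emit:
{"fn": "apply_moves", "kwargs": {"commands": [0.45, 0, 0, 0, 0, 0, 0, 0.55, 0, 0, 0, 0, 0, 0, 0.7, 0, 0, 0, 0, 0, 0, 0.85, 0, 0, 0, 0, 0, 0, 1, 0, 0, 0, 0, 0, 0, 1, 0, 0, 0, 0, 0, 0, 1, 0, 0, 0, 0, 0, 0, 1, 0, 0, 0, 0, 0, 0, 1, 0, 0, -0.02, 0, 0, 0, 1, 0, 0, -0.05, 0, 0, 0, 1, 0, 0, -0.09, 0, 0, 0, 1, 0, 0, -0.13, 0, 0, 0, 1, 0, 0, -0.17, 0, 0, 0, 1, 0, 0, -0.21, 0, 0, 0, 1, 0, 0, -0.25, 0, 0, 0, 1, 0, 0, -0.25, 0, 0, 0, 1, 0, 0, -0.25, 0, 0, 0]}}

```text
t: 11.53
ee_pos: [0.5441, -0.2291, 0.3094]
orientation: [0.959, 0.284, 0.001, 0.001]
wrist_force: [-0.7, -0.3, -1.1]
gripper_width: 0.0857
finger_force: 0.0
```

Run:
```python
from h import *
p,d=camera("side"); p2,_=camera("top"); W=pts("side",d)
s=get_state(); print(s["t"],s["ee_pos"],s["gripper_width"],s["wrist_force"])
q=W.reshape(-1,3);q=q[(np.hypot(q[:,0]-.542,q[:,1]+.229)<.06)&(q[:,2]<.19)&(q[:,2]>.14)]
print(q[:,2].max(),np.percentile(q[:,2],[50,80,95]),q[q[:,2]>.153].mean(0))
cv2.imwrite("pics/s5.png",np.hstack([cv2.resize(p[130:320,180:340],(400,475)),cv2.resize(p2[100:220,300:400],(396,475))]))
```

```text
11.6333 [ 0.54271438 -0.22850798  0.30647795] 0.08537924622568659 [-0.2047924  -0.23573015  0.92109846]
0.16260623890356954 [0.15837651 0.15962248 0.16042267] [ 0.54082398 -0.23594133  0.15860365]
```

View pics/s5.png

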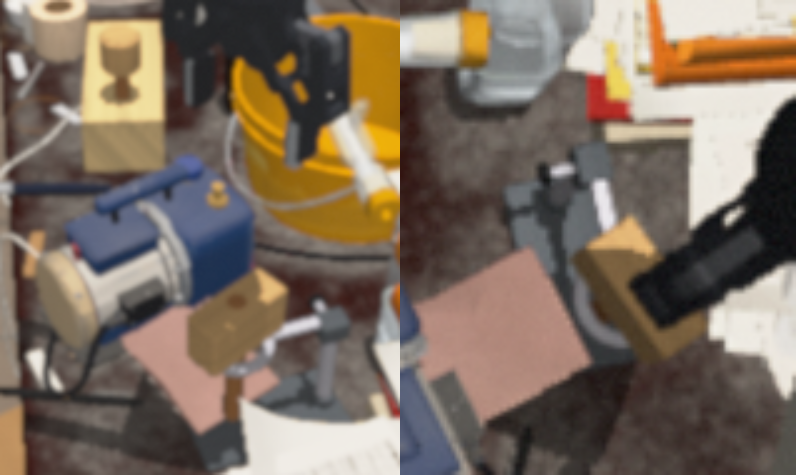

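The mallet head lies level on the ring at (237,320), with its handle hanging below at (232,395). The gripper is clear above, and the tamper is still upright in the block at (122,62).

```bash
python3 -c "
from cell import *
print(finish_job())"
```

```text
the job is handed in; nothing more can be done
None
```

The mallet hangs upright in the ring stand with its head resting level on the ring, the tamper is still standing in the block, the gripper is clear, and the job was handed in at about 11.6 s.

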